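Upturn the tipped tumbler from the turntable onto the free drying peg

ROBOT

A 7-joint arm with a two-finger parallel gripper is mounted at the origin on the work surface. World frame = base frame: x ahead of the robot, y to its left, z up, the work surface at z = 0. Lengths are in m, angles in rad, forces in N, time in s.
With the tool pointing down it reaches from about 0.35 to 0.9 m from the base axis. Payload 19.9 kg.
Tool frame: the origin (TCP) lies on the centre line of the jaws, within the pads' length; the fingertips stand 11 mm ahead of it and the grasp point (between the pads) lies 8 mm behind it; z points along the fingers, x is the direction in which the jaws open and shut, and the axes are right-handed (so a half turn about z gives the same grasp; the last joint's range is limited). The gripper opens to 94 mm and grips with 3 to 60 N. Pads are 16 mm wide; open, the fingers measure 119 mm over their backs; the gripper's body (75 mm by 177 mm) begins 78 mm behind the grasp point.
Start: joints at [-1.288, 0.417, -0.01, 1.614, 0.005, 1.111, -0.053], TCP at [0.199, 0.592, 0.216] pointing down, gripper open.
Joint ranges: [-2.81, 2.81], [-0.39, 2.02], [-1.27, 1.25], [0.06, 2.57], [-1.19, 4.33], [0.19, 2], [-2.82, 2.82]. Speed limits (rad/s): [1.89, 1.89, 2.39, 2.39, 3.01, 3.01, 3.01].

INTERFACE

Orientations are given as a unit quaternion [w, x, y, z].
In Python, from cell import * gives the robot as it stands.
- The arm moves only by the tool carry_out, never from a script. Its argument "motion" is a list of rows, each an object of numbers: "x", "y", "z": the shift along the tool's x, y, z in mm; "ax", "ay", "az": the turn, a rotation vector about the tool's x, y, z in degrees. A call has 1 to 10 rows; each row is the pose to reach, as a shift and turn from the pose commanded when the call began, along the tool's axes at that moment; what a row does not reach only later rows make up. A row lasts 1/10 s, in which the tool goes at most 50 mm and 8.59 degrees, less where a joint would pass 70% of its speed; a pose out of reach is approached as far as the arm can. A call with a gripper value outside its range is refused whole. "grip" is the opening, from 0 (shut) to 1 (fully open), set as the call begins (left out, the last holds). The fingers move at their own pace and stop on an object; "grip_force" is the grip in N (left out, the last holds). Time passes only in rows, so rows that repeat a pose let the fingers close. It gives the time, the measured TCP pose, the force and the opening at its end, in the units of the state.
- state(): the state, without advancing time (a new reading comes with each control period).
- grab_frame(name): name is "scene" or "top"; returns (picture, depth): 480x640x3 uint8, blue, green, red; 480x640 float32, m along the optical axis (not along the pixel's ray), 0 where there is no reading.
- calibration(name): a dict with "camera_matrix" (3x3 intrinsics, pixels), "R" (3x3) and "t" (3): a world point X has camera coordinates R X + t. Camera axes: x right, y down, z forward; pixel columns grow to the right and rows downward; lengths in m; the calibration is good to about 2 mm. A picture is of the moment at which its call begins. calibration takes no time and is no camera call.
- close_job(): hands the job in, once; it reports no verdict.
The state is a dict: "t": time; "joint_pos": joint angles; "joint_velocities": joint speeds; "effort": joint torques, N m; "ee_pos": TCP position; "orientation": TCP orientation; "ft_force": force on the tool from outside, world axes, zero at the start; "ft_torque": the same for the moment, N m; "width": finger opening in m.
Only numpy, scipy, OpenCV 4.12 (cv2) and the standard library are available. Lean on these libraries where they do the work, as an engineer would, in place of code of your own. Each camera call takes 0.05 s, during which the arm holds its last target. There are 200 camera calls.

TASK

A stoneware tumbler has tipped over on the freely spinning turntable. Lift it off, never letting it drop, and put it mouth down over the free peg of the drying tray, its rim flat on the peg's foot, then let go. Leave the jam pot and the sugar jar standing on the turntable, which may turn, and leave everything else where it is.

Things in the scene. Friction and masses are not known exactly. Their poses are not given: they have to be found in the camera images.
- cup: tipped tumbler: white stoneware, straight, eight-sided, 52 mm across flats, 66 tall, wall 4 (mouth 44 inside flats), base 6 thick, about 0.13 kg. Origin: centre of its base's underside; z along its axis, base to mouth; x, y each square to two flats. Lies on a flat on the turntable, axis level, side flats upright, mouth turned inwards and within about 60 degrees of straight ahead of the robot (+x)
- cup_rim (a point): centre of the tipped tumbler's mouth, in the plane of its rim, 66 mm from its base; axes as the tumbler's
- turntable_top (a point): centre of the top face of the turntable, a bamboo disc of 280 mm diameter whose top is 35 mm above the table; it turns about the vertical with hardly any friction and without end. It stands on the left or on the right of the robot
- jam_pot: black ceramic jam pot with fitted lid standing on the turntable: 71 mm diameter, 83 mm tall with its lid knob; origin: centre of its underside, z up
- sugar_jar: small glass sugar jar with steel cap standing on the turntable: 44 mm diameter, 64 mm tall; origin: centre of its underside, z up
- tray: aluminium drying tray, fixed, on the other side of the robot from the turntable: 120 mm (its x) by 320 mm (its y, along which the three pegs stand in a row about 101 mm apart, each up to 6 mm out of line), 12 mm thick, its x within 15 degrees of straight ahead; origin: centre of its underside
- peg_free: the one bare drying peg, pale wood, fixed on the tray, any of the three in the row: a round foot of 72 mm diameter, 12 mm thick, and in its middle an upright peg of 32 mm diameter that rises 46 mm above the foot, its last 14 mm tapered. Origin: centre of the foot's underside, 12 mm above the table
- peg_free_seat (a point): centre of the bare peg's foot on its top face, 24 mm above the table and 46 mm below the peg's tip: where the centre of the tumbler's mouth belongs
- cup_a: a tumbler like the tipped one, already mouth down over another peg of the row; its origin is the centre of its base, now uppermost, 90 mm above the table
- cup_b: a third such tumbler, mouth down over the remaining peg; origin as cup_a
- pepper_mill: tall dark wooden pepper mill standing loose between tray and turntable, towards the back: 54 mm diameter, 215 mm tall; origin: centre of its underside
- spoon: stainless demitasse spoon lying loose on the coaster, 110 mm long, its highest part 15 mm above the desk; origin near its middle
- coaster: bamboo coaster on the desk in front of the robot, between tray and turntable, fixed: 94 mm diameter, 8 mm thick; origin: centre of its underside
There are look-alikes about, which are no part of the job. Leave any blue look-alike of the cup alone.

How it is judged:
By the outcome, as a careful person would: the job done as asked, in the order asked, and still so for the second after the job is handed in, with the robot touching nothing.
It also fails if it takes over 43 s, if anything falls off the work surface, if the arm or the gripper's body presses on something with over 40 N, if the wrist force passes 120 N, or if a joint passes its speed limit or range.

## Working session

There is one attempt and no reset: what is moved stays moved. The work goes in short steps, Python scripts to look and compute and a tool call to move; the robot and the scene stay as the last step left them, time stands still between calls to the robot, and variables do not carry over. Pictures are saved under pics/ and viewed, about 8 in all and at most 12, crops included, and the job is handed in when it is done.

Besides the shell and the picture viewer there is one more tool, called after "Emit:" as a command line: name --argument value ..., lists and objects as JSON in quotes. carry_out: Moves the arm, as the interface text tells. Its arguments: {"type":"object","properties":{"motion":{"type":"array","items":{"type":"object","properties":{"x":{"type":"number"},"y":{"type":"number"},"z":{"type":"number"},"ax":{"type":"number"},"ay":{"type":"number"},"az":{"type":"number"}}}},"grip":{"type":"number"},"grip_force":{"type":"number"}},"required":["motion"]}

```bash
mkdir -p pics; cat > h.py <<'E'
from cell import *
import numpy as np, cv2
from scipy.spatial.transform import Rotation as Rn
def cloud(name):
    im,d=grab_frame(name); c=calibration(name); K=np.array(c["camera_matrix"]);R=np.array(c["R"]);t=np.array(c["t"])
    v,u=np.mgrid[:480,:640]
    p=np.stack([(u-K[0,2])/K[0,0]*d,(v-K[1,2])/K[1,1]*d,d],-1)
    return im,d,(p-t)@R   # world points
def ray(name,u,v,z):
    c=calibration(name); K=np.array(c["camera_matrix"]);R=np.array(c["R"]);t=np.array(c["t"])
    o=-R.T@t; r=R.T@np.linalg.inv(K)@np.array([u,v,1.]); return o+r*(z-o[2])/r[2]
E
python3 - <<'E'
from h import *
for n in("scene","top"):
    im,d,P=cloud(n); cv2.imwrite(f"pics/{n}0.png",im); np.savez(f"{n}0.npz",im=im,d=d,P=P)
    c=calibration(n); print(n,-np.array(c["R"]).T@c["t"],np.array(c["R"]).round(2).tolist(),c["camera_matrix"][0][0])
s=state();print(s)
E
```

```text
scene [ 0.99096821 -0.61424125  1.16053148] [[0.8, 0.6, -0.01], [0.49, -0.65, -0.58], [-0.35, 0.46, -0.81]] 615.6156518217475
top [ 0.34829449 -0.01321662  1.1828245 ] [[-0.02, -1.0, -0.01], [-0.99, 0.02, -0.14], [0.14, 0.01, -0.99]] 586.5226228605151
{'t': 0.1, 'joint_pos': array([-1.28752324,  0.41792252, -0.01030346,  1.6141119 ,  0.00472587,
        1.11068783, -0.05299539]), 'joint_velocities': array([ 1.29221547e-03, -1.19561919e-03, -1.37615213e-03, -1.26518563e-03,
       -1.49790679e-04,  5.68193745e-04,  8.31219902e-06]), 'effort': array([ 2.50247918e-03, -8.52576828e+01,  6.40021395e-01, -4.26697218e+01,
       -4.89218649e-02,  1.63497386e-02,  1.99237064e-05]), 'ee_pos': array([0.1993461 , 0.5920127 , 0.21588357]), 'orientation': array([ 3.65510199e-04,  8.12117634e-01,  5.83493481e-01, -4.15459674e-04]), 'ft_force': array([-0.17692785, -0.43294451,  0.389954  ]), 'ft_torque': array([-0.00831085,  0.01202754, -0.0661866 ]), 'width': 0.0942010902602845}
```

View pics/top0.png

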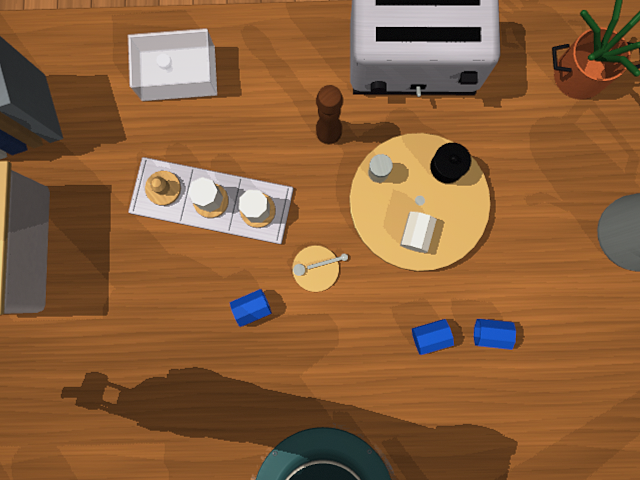

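View pics/scene0.png

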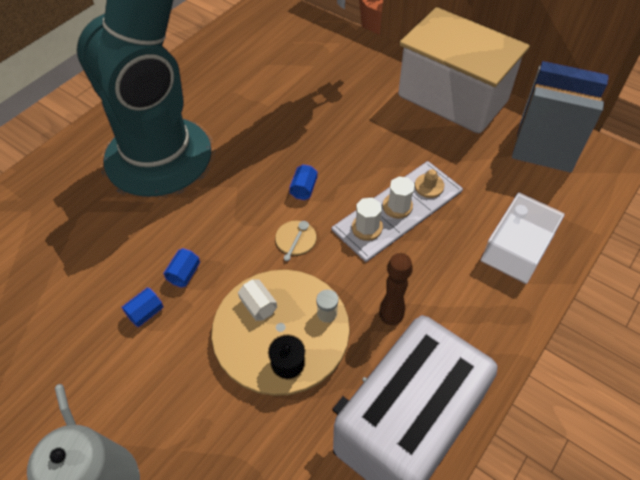

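The top view shows the turntable on the right with the white cup at (420,232) and its mouth pointing up and away. The sugar jar is at (381,165) and the jam pot at (451,162). The bare peg is the leftmost, at (160,187), with cups at (207,195) and (255,208). The scene view agrees.

```bash
python3 - <<'E'
from h import *
for n,cw,pw in(("top",(390,200,445,262),(135,160,185,215)),("scene",(228,270,290,330),(405,160,455,205))):
    D=np.load(n+"0.npz");im,P=D["im"],D["P"]
    # cup top flat: z ~ .087
    x0,y0,x1,y1=cw; Q=P[y0:y1,x0:x1].reshape(-1,3);c=im[y0:y1,x0:x1].reshape(-1,3).astype(int)
    w=(c.max(1)-c.min(1)<30)&(c.max(1)>90)&(Q[:,2]>.042)&(Q[:,2]<.1)
    print(n,"cup pts",w.sum(),"zmax pct",np.percentile(Q[w,2],[50,90,98]).round(4))
    T=Q[(Q[:,2]>.083)&(Q[:,2]<.092)&w]
    print(" top flat n",len(T),T.mean(0).round(4),cv2.minAreaRect((T[:,:2]*1000).astype(np.float32)))
    r=cv2.minAreaRect((Q[w][:,:2]*1000).astype(np.float32));print(" all",r)
    x0,y0,x1,y1=pw; Q=P[y0:y1,x0:x1].reshape(-1,3)
    f=Q[(Q[:,2]>.020)&(Q[:,2]<.028)]; k=Q[(Q[:,2]>.05)&(Q[:,2]<.075)]
    print(" foot",len(f),cv2.minEnclosingCircle((f[:,:2]*1000).astype(np.float32)),f.mean(0).round(4)," peg",len(k),cv2.minEnclosingCircle((k[:,:2]*1000).astype(np.float32)),k[:,2].max())
    # turntable
    h=(abs(P[...,2]-.035)<.004)&(P[...,1]<0)&(P[...,0]>.3)&(P[...,0]<.75)&(P[...,1]>-.4)
    hh=cv2.convexHull((P[h][:,:2]*1000).astype(np.float32));print(" disc",cv2.minEnclosingCircle(hh))
ims=[cv2.resize(np.load("top0.npz")["im"][190:270,380:460],(400,400),interpolation=cv2.INTER_CUBIC),cv2.resize(np.load("scene0.npz")["im"][260:340,220:300],(400,400),interpolation=cv2.INTER_CUBIC)]
cv2.imwrite("pics/crop.png",np.hstack(ims))
# other heights
D=np.load("top0.npz");P=D["P"]
for nm,(x0,y0,x1,y1) in dict(box=(128,28,218,102),cups=(190,170,280,230),toaster=(352,0,500,96),mill=(315,84,345,145)).items():
    Q=P[y0:y1,x0:x1].reshape(-1,3);Q=Q[Q[:,2]>.03];print(nm,Q.min(0).round(3),Q.max(0).round(3))
E
```

```text
top cup pts 1022 zmax pct [0.0833 0.0884 0.0903]
 top flat n 532 [ 0.5041 -0.197   0.0865] ((505.00225830078125, -196.5927734375), (36.486541748046875, 66.44699096679688), 71.85661315917969)
 all ((504.88238525390625, -196.69554138183594), (51.977046966552734, 66.587158203125), 72.23530578613281)
 foot 645 ((613.9312133789062, 308.93035888671875), 36.53492736816406) [0.6119 0.3059 0.0237]  peg 210 ((614.7131958007812, 307.9554748535156), 16.53196144104004) 0.07393391268426106
 disc ((529.9197998046875, -190.38623046875), 275.4198303222656)
scene cup pts 859 zmax pct [0.0832 0.0892 0.0912]
 top flat n 429 [ 0.5085 -0.1958  0.0871] ((507.5668029785156, -195.15560913085938), (38.248573303222656, 66.86369323730469), 71.85338592529297)
 all ((507.2370300292969, -196.04283142089844), (50.595157623291016, 67.81474304199219), 71.5939712524414)
 foot 334 ((602.4154663085938, 301.16827392578125), 68.05152130126953) [0.6196 0.3031 0.0245]  peg 188 ((620.3455810546875, 260.9191589355469), 61.72422409057617) 0.07468822181303243
 disc ((525.3234252929688, -207.26971435546875), 276.9115905761719)
box [ 0.348 -0.013  0.03 ] [0.925 0.368 1.183]
cups [ 0.348 -0.013  0.03 ] [0.616 0.238 1.183]
toaster [ 0.348 -0.35   0.03 ] [ 0.956 -0.013  1.183]
mill [ 0.348 -0.057  0.03 ] [ 0.749 -0.006  1.183]
```

View pics/crop.png

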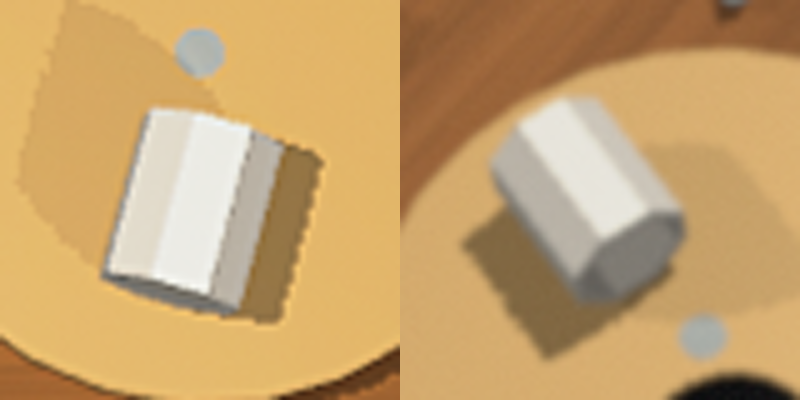

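The left crop (top view) shows the cup's axis running up and slightly right, and the right crop shows the grey mouth facing the disc centre. So the mouth's yaw is about -18°, and the cup centre is at (0.506, -0.196, 0.061). The peg is at (0.614, 0.308).

Plan: grip with the tool tilted 45° outward, then spin 180° so the mouth points down and the tool is again tilted 45° outward.

```bash
cat >> h.py <<'E'
def tgt(pos,R=None,s=None,Rc=None,pc=None):
    """print shift (mm) and turn (deg) in current tool axes to reach TCP pos, orientation R"""
    s=s or state(); q=s["orientation"]; R0=Rn.from_quat([q[1],q[2],q[3],q[0]]).as_matrix()
    d=R0.T@(np.array(pos)-s["ee_pos"])*1000
    a=np.degrees(Rn.from_matrix(R0.T@R).as_rotvec()) if R is not None else np.zeros(3)
    print("x y z",d.round(1),"ax ay az",a.round(2)); return d,a
def pick(yaw,phi=45):   # tool z tilted phi outward along yaw, mouth = yaw dir
    c,s=np.cos(np.radians(yaw)),np.sin(np.radians(yaw)); f=np.radians(phi)
    z=np.array([np.sin(f)*c,np.sin(f)*s,-np.cos(f)]); x=np.array([-s,c,0]); return np.stack([x,np.cross(z,x),z],1)
def place(yaw,phi=45):
    R=pick(yaw,phi); R[:,:2]*=-1; return R
E
python3 - <<'E'
from h import *
tgt([.5,.2,.28],pick(10,15)); R=pick(-18); tgt(np.array([.506,-.196,.061])-.112*R[:,2],R)
E
```

```text
x y z [-275.7  410.   -63.8] ax ay az [-14.7    3.81 -28.43]
x y z [-649.7  462.9   76.5] ax ay az [-44.99   0.3   -0.55]
```

Emit:
carry_out --motion '[{"x": -276, "y": 410, "z": -64, "ax": -15}, {"x": -276, "y": 410, "z": -64, "ax": -15}, {"x": -276, "y": 410, "z": -64, "ax": -15}, {"x": -276, "y": 410, "z": -64, "ax": -15}, {"x": -276, "y": 410, "z": -64, "ax": -15}, {"x": -276, "y": 410, "z": -64, "ax": -15}, {"x": -276, "y": 410, "z": -64, "ax": -15}, {"x": -276, "y": 410, "z": -64, "ax": -15}, {"x": -276, "y": 410, "z": -64, "ax": -15}, {"x": -276, "y": 410, "z": -64, "ax": -15}]' --grip 1

```text
$.motion[0]: bad value
```

```bash
python3 - <<'E'
from h import *
s=state();print(s["ee_pos"],s["joint_pos"].round(3),s["t"]); R=pick(-18); tgt(np.array([.506,-.196,.061])-.112*R[:,2],R)
E
```

```text
[0.1993461  0.5920127  0.21588357] [-1.288  0.418 -0.01   1.614  0.005  1.111 -0.053] 0.1
x y z [-649.7  462.9   76.5] ax ay az [-44.99   0.3   -0.55]
```

Emit:
carry_out --motion '[{"x": -276, "y": 410, "z": -64, "ax": -15, "ay": 0, "az": 0}, {"x": -276, "y": 410, "z": -64, "ax": -15, "ay": 0, "az": 0}, {"x": -276, "y": 410, "z": -64, "ax": -15, "ay": 0, "az": 0}, {"x": -276, "y": 410, "z": -64, "ax": -15, "ay": 0, "az": 0}, {"x": -276, "y": 410, "z": -64, "ax": -15, "ay": 0, "az": 0}, {"x": -276, "y": 410, "z": -64, "ax": -15, "ay": 0, "az": 0}, {"x": -276, "y": 410, "z": -64, "ax": -15, "ay": 0, "az": 0}, {"x": -276, "y": 410, "z": -64, "ax": -15, "ay": 0, "az": 0}, {"x": -276, "y": 410, "z": -64, "ax": -15, "ay": 0, "az": 0}, {"x": -276, "y": 410, "z": -64, "ax": -15, "ay": 0, "az": 0}]' --grip 1

```text
t: 1.1
ee_pos: [0.5007, 0.1979, 0.2808]
orientation: [0.106, 0.805, 0.578, 0.076]
ft_force: [-0.2, 1.5, 0.5]
width: 0.0938
```

```bash
python3 - <<'E'
from h import *
s=state();print(s["ee_pos"],s["joint_pos"].round(3),s["t"]); R=pick(-18); tgt(np.array([.506,-.196,.061])-.112*R[:,2],R)
E
```

```text
[0.50074375 0.19787608 0.2807875 ] [-0.883  0.097  0.354  1.912  0.198  0.975  0.614] 1.1
x y z [-372.5   13.4  149.1] ax ay az [-29.99   0.31  -0.54]
```

Emit:
carry_out --motion '[{"x": -372, "y": 13, "z": 149, "ax": -30, "ay": 0, "az": 0}, {"x": -372, "y": 13, "z": 149, "ax": -30, "ay": 0, "az": 0}, {"x": -372, "y": 13, "z": 149, "ax": -30, "ay": 0, "az": 0}, {"x": -372, "y": 13, "z": 149, "ax": -30, "ay": 0, "az": 0}, {"x": -372, "y": 13, "z": 149, "ax": -30, "ay": 0, "az": 0}, {"x": -372, "y": 13, "z": 149, "ax": -30, "ay": 0, "az": 0}, {"x": -372, "y": 13, "z": 149, "ax": -30, "ay": 0, "az": 0}, {"x": -372, "y": 13, "z": 149, "ax": -30, "ay": 0, "az": 0}, {"x": -372, "y": 13, "z": 149, "ax": -30, "ay": 0, "az": 0}, {"x": -372, "y": 13, "z": 149, "ax": -30, "ay": 0, "az": 0}]' --grip 1

```text
t: 2.1
ee_pos: [0.4703, -0.046, 0.2031]
orientation: [0.321, 0.746, 0.535, 0.231]
ft_force: [-0.2, 0.1, 0.7]
width: 0.0939
```

```bash
python3 - <<'E'
from h import *
s=state();print(s["ee_pos"],s["joint_pos"].round(3),s["t"]); R=pick(-18); tgt(np.array([.506,-.196,.061])+.008*R[:,2],R)
n="scene"
im,d,P=cloud("scene"); cv2.imwrite("pics/s1.png",im[120:420,60:460])
Q=P[270:330,228:290].reshape(-1,3);c=im[270:330,228:290].reshape(-1,3).astype(int)
w=(c.max(1)-c.min(1)<30)&(c.max(1)>90)&(Q[:,2]>.042)&(Q[:,2]<.1);print(w.sum(),cv2.minAreaRect((Q[w][:,:2]*1000).astype(np.float32)))
E
```

```text
[ 0.47029014 -0.04602454  0.20305178] [-0.232 -0.098 -0.006  2.555  1.675  0.4   -0.523] 2.1
x y z [-130.6  -47.1  165.1] ax ay az [ 1.57  0.48 -0.48]
862 ((524.1166381835938, -201.346435546875), (50.820281982421875, 105.30816650390625), 72.11151885986328)
```

View pics/s1.png

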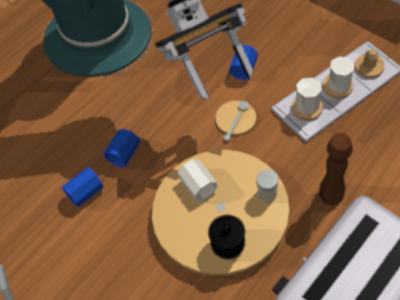

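The picture shows the arm short of the target, with the elbow at its limit (J4 = 2.555): a 45° tilt is too folded at this reach. I'll fit the arm's kinematics from the three states to choose a feasible tilt.

```bash
cat > kin.py <<'E'
import numpy as np, itertools
from scipy.optimize import least_squares
from scipy.spatial.transform import Rotation as Rn
S=[([-1.28752,.41792,-.0103,1.61411,.00473,1.11069,-.053],[.19935,.59201,.21588],[.00037,.81212,.58349,-.00042]),
([-.883,.097,.354,1.912,.198,.975,.614],[.50074,.19788,.28079],[.106,.805,.578,.076]),
([-.232,-.098,-.006,2.555,1.675,.4,-.523],[.47029,-.04602,.20305],[.321,.746,.535,.231])]
def fk(q,p,sg):
    R=np.eye(3);x=np.zeros(3)
    th=np.array(q)*sg
    rz=lambda a:Rn.from_euler('z',a).as_matrix(); ry=lambda a:Rn.from_euler('y',a).as_matrix()
    h,L1,L2,L3,b1,b7,d1,o2,e1=p
    R=rz(th[0]+b1);x=R@[d1,o2,h]
    R=R@ry(th[1])@rz(th[2]);x=x+R@[e1,0,L1]
    R=R@ry(th[3])@rz(th[4]);x=x+R@[-e1,0,L2]
    R=R@ry(th[5])@rz(th[6]+b7);x=x+R@[0,0,L3]
    return x,R
def res(p,sg):
    r=[]
    for q,x,o in S:
        X,R=fk(q,p,sg); R0=Rn.from_quat(o[1:]+o[:1])
        r+=list((X-x)*3)+list((R0.inv()*Rn.from_matrix(R)).as_rotvec())
    return np.array(r+list(.01*p[6:]))
def fit():
    best=None
    for s in itertools.product([1,-1],repeat=4):
        sg=np.array([s[0],1,s[1],1,s[2],1,s[3]])
        for b7 in(0,np.pi):
            f=least_squares(res,[.35,.45,.45,.25,0,b7,0,0,0],args=(sg,))
            if best is None or f.cost<best[0].cost: best=(f,sg)
    return best
if __name__=="__main__":
    f,sg=fit(); print(f.cost,f.x.round(4),sg); print(res(f.x,sg)[:18].reshape(6,3).round(4))
    np.savez("kin.npz",p=f.x,sg=sg)
E
python3 kin.py
```

```text
6.109923961927756e-05 [ 2.8780e-01  5.0780e-01  4.6850e-01  3.2850e-01 -5.6000e-03  3.1371e+00
 -2.8000e-03 -2.6600e-02  7.0000e-04] [-1  1 -1  1 -1  1 -1]
[[-0.0028 -0.0021 -0.0021]
 [ 0.      0.      0.0011]
 [ 0.0056  0.0038 -0.0016]
 [ 0.     -0.0012  0.001 ]
 [-0.0035 -0.001   0.0037]
 [ 0.001  -0.0044 -0.0022]]
```

```bash
cat > ik.py <<'E'
from kin import *
from h import pick,place
D=np.load("kin.npz");p,sg=D["p"],D["sg"]
lo=np.array([-2.81,-.39,-1.27,.06,-1.19,.19,-2.82])+.06;hi=np.array([2.81,2.02,1.25,2.57,4.33,2,2.82])-.06
def ik(x,R,q0,n=8):
    b=None;rng=np.random.default_rng(0)
    for i in range(n):
        g=np.clip(np.array(q0)+(rng.normal(0,.5,7) if i else 0),lo+.01,hi-.01)
        f=least_squares(lambda q:np.r_[(fk(q,p,sg)[0]-x)*5,Rn.from_matrix(R.T@fk(q,p,sg)[1]).as_rotvec(),.003*(q-q0)],g,bounds=(lo,hi))
        if b is None or f.cost<b.cost:b=f
    X,Rr=fk(b.x,p,sg);return b.x.round(2),round(1000*np.linalg.norm(X-x),1),round(np.degrees(np.linalg.norm(Rn.from_matrix(R.T@Rr).as_rotvec())),1)
E
python3 - <<'E'
from ik import *
C=np.array([.506,-.196,.061]);B=np.array([.614,.308,.057])
qs=[.3,.2,0,2.2,0,.9,-1.3];qp=[-.5,.6,0,1.6,0,1.,1.5];qb=[-.5,1.2,0,.8,0,1.6,-1.4]
for phi in(0,10,15,20,25,30,35):
    R=pick(-18,phi); print(phi,"pick",ik(C+.008*R[:,2],R,qs),"pre",ik(C-.1*R[:,2],R,qs)[1:])
    for y in(-5,10,25):
        R=place(y,90-phi); print("   out",y,ik(B+.008*R[:,2],R,qp),"pre",ik(B+.008*R[:,2]+[0,0,.06],R,qp)[1:])
    for y in(0,15,30):
        R=pick(y,-(90-phi)); print("   back",y,ik(B+.008*R[:,2],R,qb),"pre",ik(B+.008*R[:,2]+[0,0,.06],R,qb)[1:])
E
```

```text
0 pick (array([ 0.84,  0.6 , -0.67,  1.91,  0.51,  0.8 ,  1.15]), np.float64(0.0), np.float64(0.0)) pre (np.float64(0.0), np.float64(0.0))
   out -5 (array([-1.16,  1.11,  0.27,  2.07,  2.03,  1.37,  1.43]), np.float64(0.0), np.float64(0.0)) pre (np.float64(0.0), np.float64(0.0))
   out 10 (array([-1.07,  1.13,  0.3 ,  2.19,  2.41,  1.51,  1.26]), np.float64(0.0), np.float64(0.0)) pre (np.float64(0.0), np.float64(0.0))
   out 25 (array([-1.02,  1.2 ,  0.44,  2.24,  2.77,  1.66,  1.09]), np.float64(0.0), np.float64(0.0)) pre (np.float64(0.0), np.float64(0.0))
   back 0 (array([ 0.05,  1.49, -0.9 ,  0.81, -0.04,  1.94,  0.64]), np.float64(41.9), np.float64(27.9)) pre (np.float64(42.8), np.float64(28.4))
   back 15 (array([-0.15,  1.3 , -0.51,  0.86, -0.06,  1.94,  1.03]), np.float64(54.9), np.float64(36.6)) pre (np.float64(57.8), np.float64(38.4))
   back 30 (array([-0.65,  1.2 ,  0.25,  0.9 , -0.07,  1.94,  1.74]), np.float64(58.7), np.float64(39.0)) pre (np.float64(62.6), np.float64(41.5))
10 pick (array([ 0.89,  0.54, -0.69,  2.05,  0.64,  0.58,  1.03]), np.float64(0.0), np.float64(
[... 5234 characters left out ...]
-0.49,  0.68, -0.24,  2.18,  2.42,  0.8 ,  1.95]), np.float64(0.0), np.float64(0.0)) pre (np.float64(0.0), np.float64(0.0))
   out 25 (array([-0.18,  0.7 , -0.43,  2.21,  2.82,  0.74,  1.99]), np.float64(0.0), np.float64(0.0)) pre (np.float64(0.0), np.float64(0.0))
   back 0 (array([-0.24,  1.27, -0.37,  0.75, -0.07,  1.94,  1.05]), np.float64(7.5), np.float64(5.0)) pre (np.float64(10.7), np.float64(7.1))
   back 15 (array([-0.39,  1.22, -0.13,  0.78, -0.07,  1.94,  1.33]), np.float64(13.2), np.float64(8.8)) pre (np.float64(16.9), np.float64(11.2))
   back 30 (array([-0.57,  1.21,  0.13,  0.79, -0.07,  1.94,  1.64]), np.float64(14.5), np.float64(9.7)) pre (np.float64(18.3), np.float64(12.2))
```

```bash
python3 - <<'E'
from h import *
C=np.array([.506,-.196,.061]);R=pick(-18,30); tgt(C-.12*R[:,2],R)
E
```

```text
x y z [-128.5  -12.3   42. ] ax ay az [16.56  0.59 -0.73]
```

Emit:
carry_out --motion '[{"x": -128, "y": -12, "z": 42, "ax": 16.5, "ay": 0.6, "az": -0.7}, {"x": -128, "y": -12, "z": 42, "ax": 16.5, "ay": 0.6, "az": -0.7}, {"x": -128, "y": -12, "z": 42, "ax": 16.5, "ay": 0.6, "az": -0.7}, {"x": -128, "y": -12, "z": 42, "ax": 16.5, "ay": 0.6, "az": -0.7}, {"x": -128, "y": -12, "z": 42, "ax": 16.5, "ay": 0.6, "az": -0.7}, {"x": -128, "y": -12, "z": 42, "ax": 16.5, "ay": 0.6, "az": -0.7}, {"x": -128, "y": -12, "z": 42, "ax": 16.5, "ay": 0.6, "az": -0.7}, {"x": -128, "y": -12, "z": 42, "ax": 16.5, "ay": 0.6, "az": -0.7}]' --grip 1

```text
t: 2.95
ee_pos: [0.4443, -0.1464, 0.1626]
orientation: [0.208, 0.783, 0.569, 0.145]
ft_force: [0.6, 0.3, 0.2]
width: 0.0942
```

```bash
python3 - <<'E'
from h import *
s=state();print(s["ee_pos"],s["joint_pos"].round(3),s["t"],s["ft_force"].round(1))
C=np.array([.506,-.196,.061]);R=pick(-18,30); tgt(C-.12*R[:,2],R); tgt(C+.008*R[:,2],R)
im,d,P=cloud("top"); cv2.imwrite("pics/t2.png",im[120:340,280:520].repeat(2,0).repeat(2,1))
E
```

```text
[ 0.44433402 -0.14642425  0.1626461 ] [-0.267 -0.036  0.474  2.432  0.324  0.243  1.173] 2.95 [0.6 0.3 0.2]
x y z [-28.1  13.2   5.2] ax ay az [-0.62  0.59  0.16]
x y z [-26.8  14.6 133.1] ax ay az [-0.62  0.59  0.16]
```

View pics/t2.png

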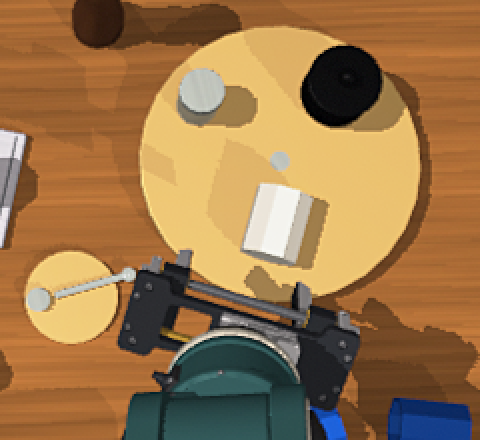

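The picture shows the open gripper tilted behind the cup, left of the axis, with the cup and turntable undisturbed. I'll finish aligning it.

Emit:
carry_out --motion '[{"x": -28, "y": 13, "z": 5, "ax": -0.6, "ay": 0.6, "az": 0.2}, {"x": -28, "y": 13, "z": 5, "ax": -0.6, "ay": 0.6, "az": 0.2}, {"x": -28, "y": 13, "z": 5, "ax": -0.6, "ay": 0.6, "az": 0.2}, {"x": -28, "y": 13, "z": 5, "ax": -0.6, "ay": 0.6, "az": 0.2}, {"x": -28, "y": 13, "z": 5, "ax": -0.6, "ay": 0.6, "az": 0.2}, {"x": -28, "y": 13, "z": 5, "ax": -0.6, "ay": 0.6, "az": 0.2}]' --grip 1

```text
t: 3.6
ee_pos: [0.4485, -0.1767, 0.1649]
orientation: [0.209, 0.782, 0.567, 0.152]
ft_force: [-0.9, 0.1, -0.1]
width: 0.0942
```

```bash
python3 - <<'E'
from h import *
s=state();print(s["ee_pos"],s["joint_pos"].round(3),s["t"],s["ft_force"].round(1))
C=np.array([.506,-.196,.061]);R=pick(-18,30); tgt(C-.12*R[:,2],R); tgt(C+.008*R[:,2],R)
im,d,P=cloud("top"); 
Q=P[200:262,390:445].reshape(-1,3);c=im[200:262,390:445].reshape(-1,3).astype(int)
w=(c.max(1)-c.min(1)<30)&(c.max(1)>90)&(Q[:,2]>.042)&(Q[:,2]<.1);print(w.sum(),cv2.minAreaRect((Q[w][:,:2]*1000).astype(np.float32)))
E
```

```text
[ 0.44850451 -0.1766816   0.16494174] [-0.266 -0.013  0.579  2.411  0.033  0.218  1.541] 3.6 [-0.9  0.1 -0.1]
x y z [-0.6  0.6  0.3] ax ay az [-0.    0.03 -0.04]
x y z [ -0.5   0.6 128.3] ax ay az [-0.    0.03 -0.04]
1013 ((504.8828125, -196.56259155273438), (51.03386306762695, 66.65727996826172), 72.18962860107422)
```

Emit:
carry_out --motion '[{"x": -0.5, "y": 1, "z": 40, "ax": 0, "ay": 0, "az": 0}, {"x": -0.5, "y": 1, "z": 75, "ax": 0, "ay": 0, "az": 0}, {"x": -0.5, "y": 1, "z": 100, "ax": 0, "ay": 0, "az": 0}, {"x": -0.5, "y": 1, "z": 118, "ax": 0, "ay": 0, "az": 0}, {"x": -0.5, "y": 1, "z": 125, "ax": 0, "ay": 0, "az": 0}, {"x": -0.5, "y": 1, "z": 125, "ax": 0, "ay": 0, "az": 0}, {"x": -0.5, "y": 1, "z": 125, "ax": 0, "ay": 0, "az": 0}]' --grip 1

```text
t: 4.35
ee_pos: [0.499, -0.2112, 0.092]
orientation: [0.189, 0.777, 0.582, 0.149]
ft_force: [0.1, 0.1, -0.1]
width: 0.0942
```

```bash
python3 - <<'E'
from h import *
s=state();print(s["ee_pos"],s["joint_pos"].round(3),s["t"],s["ft_force"].round(1))
C=np.array([.506,-.196,.061]);R=pick(-18,30);tgt(C+.008*R[:,2],R)
ims=[grab_frame(n)[0] for n in("top","scene")]
cv2.imwrite("pics/g3.png",np.hstack([cv2.resize(ims[0][170:290,360:480],(400,400)),cv2.resize(ims[1][240:360,200:320],(400,400))]))
E
```

```text
[ 0.49902784 -0.21123708  0.09201347] [ 1.000e-03  2.970e-01  4.210e-01  2.302e+00 -1.146e+00  1.900e-01
  2.758e+00] 4.35 [ 0.1  0.1 -0.1]
x y z [ 16.  -12.1  36.7] ax ay az [-2.18 -1.44  1.31]
```

View pics/g3.png

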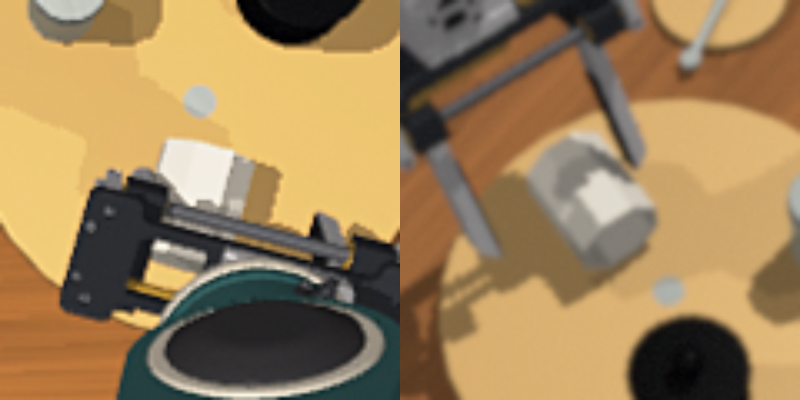

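The view shows the fingers straddling the cup from above with no contact, but the wrist is at the singular J6 limit. I'll use a steeper pick tilt and plan a joint path to the flipped-wrist placing pose.

```bash
python3 - <<'E'
from ik import *
C=np.array([.506,-.196,.061]);B=np.array([.614,.308,.057])
for phi in(10,15,20):
    R=pick(-18,phi)
    for q0 in([.3,.4,.2,2.1,0,.45,1.4],[.35,.4,0,2.1,0,.45,1.4],[.6,.4,-.4,2.1,.4,.45,1.1]): print(phi,"pick",*ik(C+.008*R[:,2],R,q0,3),"pre",*ik(C+.008*R[:,2]+[0,0,.06],R,q0,3))
for phi in(38,42):
    R=pick(-18,phi)
    for q0 in([.3,.4,0.1,2.4,3,.4,-1.5],): print(phi,"pick",*ik(C+.008*R[:,2],R,q0,3),"pre",*ik(C+.008*R[:,2]+[0,0,.06],R,q0,3))
for phi in(70,75):
  for y in(-10,0,10):
    R=place(y,phi)
    for q0 in([-.8,.9,0,2.1,2.3,1.2,1.5],[-.5,.9,0,2.2,3,1.2,1.5]): print(phi,y,"place",*ik(B+.008*R[:,2],R,q0,3),"pre",*ik(B+.008*R[:,2]+[0,0,.06],R,q0,3))
E
```

```text
10 pick [ 0.3   0.42  0.02  2.08 -0.02  0.47  1.59] 0.0 0.0 pre [ 0.27  0.32  0.05  2.05 -0.03  0.6   1.6 ] 0.0 0.0
10 pick [ 0.36  0.42 -0.05  2.08  0.05  0.47  1.53] 0.0 0.0 pre [ 0.36  0.32 -0.05  2.04  0.03  0.6   1.55] 0.0 0.0
10 pick [ 0.67  0.47 -0.43  2.06  0.39  0.51  1.23] 0.0 0.0 pre [ 0.72  0.37 -0.48  2.02  0.29  0.63  1.32] 0.0 0.0
15 pick [ 0.31  0.39  0.    2.14 -0.01  0.34  1.58] 0.0 0.0 pre [ 0.28  0.28  0.04  2.11 -0.03  0.48  1.6 ] 0.0 0.0
15 pick [ 0.36  0.4  -0.06  2.14  0.06  0.34  1.52] 0.0 0.0 pre [ 0.36  0.29 -0.06  2.11  0.03  0.48  1.55] 0.0 0.0
15 pick [ 0.65  0.43 -0.39  2.12  0.44  0.38  1.18] 0.0 0.0 pre [ 0.73  0.33 -0.48  2.09  0.32  0.51  1.3 ] 0.0 0.0
20 pick [ 0.62  0.41 -0.35  2.19  0.56  0.25  1.06] 0.0 0.0 pre [ 0.29  0.26  0.03  2.18 -0.03  0.36  1.6 ] 0.0 0.0
20 pick [ 0.62  0.41 -0.35  2.19  0.56  0.25  1.06] 0.0 0.0 pre [ 0.37  0.26 -0.06  2.17  0.04  0.36  1.54] 0.0 0.0
20 pick [ 0.62  0.41 -0.35  2.19  0.56  0.25  1.06] 0.0 0.0 pre [ 0.73  0.3  -0.46  2.15  0.36  0.39  1.25] 0.0 0.0
38 pick [ 0.35  0.39 -0.03  2.41  3.13  0.33 -1.55] 0.0 
[... 915 characters left out ...]
  0.9  -0.03  2.07  2.01  1.26  1.74] 0.0 0.0 pre [-0.89  0.77 -0.04  2.1   1.98  1.22  1.83] 0.0 0.0
75 -10 place [-0.72  0.92 -0.24  2.06  2.07  1.39  1.82] 0.0 0.0 pre [-0.72  0.79 -0.24  2.09  2.02  1.33  1.9 ] 0.0 0.0
75 0 place [-0.87  0.89  0.02  2.17  2.27  1.24  1.63] 0.0 0.0 pre [-0.87  0.75  0.02  2.2   2.24  1.18  1.72] 0.0 0.0
75 0 place [-0.72  0.9  -0.15  2.16  2.3   1.34  1.72] 0.0 0.0 pre [-0.72  0.76 -0.15  2.19  2.26  1.26  1.79] 0.0 0.0
75 10 place [-0.81  0.89  0.06  2.24  2.55  1.27  1.54] 0.0 0.0 pre [-0.81  0.73  0.05  2.28  2.54  1.18  1.61] 0.0 0.0
75 10 place [-0.68  0.89 -0.09  2.23  2.57  1.33  1.64] 0.0 0.0 pre [-0.69  0.74 -0.08  2.27  2.54  1.22  1.69] 0.0 0.0
```

```bash
python3 - <<'E'
from h import *
C=np.array([.506,-.196,.061]);R=pick(-18,15); s=state(); tgt(s["ee_pos"]+[-.01,0,.05]); tgt(C+.008*R[:,2]+[0,0,.08],R)
E
```

```text
x y z [ -2.3  14.8 -48.7] ax ay az [0. 0. 0.]
x y z [ 20.5  23.2 -34.6] ax ay az [12.78 -1.1   1.15]
```

Emit:
carry_out --motion '[{"x": -2, "y": 15, "z": -49, "ax": 0, "ay": 0, "az": 0}, {"x": 10, "y": 20, "z": -45, "ax": 6, "ay": 0, "az": 0}, {"x": 20, "y": 23, "z": -35, "ax": 12.8, "ay": -1.1, "az": 1.1}, {"x": 20, "y": 23, "z": -35, "ax": 12.8, "ay": -1.1, "az": 1.1}, {"x": 20, "y": 23, "z": -35, "ax": 12.8, "ay": -1.1, "az": 1.1}, {"x": 20, "y": 23, "z": -35, "ax": 12.8, "ay": -1.1, "az": 1.1}, {"x": 20, "y": 23, "z": -35, "ax": 12.8, "ay": -1.1, "az": 1.1}, {"x": 20, "y": 23, "z": -35, "ax": 12.8, "ay": -1.1, "az": 1.1}, {"x": 20, "y": 23, "z": -35, "ax": 12.8, "ay": -1.1, "az": 1.1}, {"x": 20, "y": 23, "z": -35, "ax": 12.8, "ay": -1.1, "az": 1.1}]' --grip 1

```text
t: 5.45
ee_pos: [0.5073, -0.195, 0.1346]
orientation: [0.106, 0.801, 0.584, 0.077]
ft_force: [0.5, 0.1, -0.1]
width: 0.0941
```

```bash
python3 - <<'E'
from h import *
s=state();print(s["ee_pos"],s["joint_pos"].round(3),s["t"],s["ft_force"].round(1))
C=np.array([.506,-.196,.061]);R=pick(-18,15);tgt(C+.008*R[:,2]+[0,0,.08],R);tgt(C+.008*R[:,2]+[0,0,.0],R)
E
```

```text
[ 0.50731518 -0.1950468   0.13462623] [-0.433  0.351  0.878  2.12  -0.535  0.586  2.057] 5.45 [ 0.5  0.1 -0.1]
x y z [-1.3  0.7  1.6] ax ay az [ 0.08 -0.06  0.19]
x y z [ -1.3 -20.1  78.8] ax ay az [ 0.08 -0.06  0.19]
```

Emit:
carry_out --motion '[{"x": -1.3, "y": -9, "z": 35, "ax": 0, "ay": 0, "az": 0.2}, {"x": -1.3, "y": -15, "z": 60, "ax": 0, "ay": 0, "az": 0.2}, {"x": -1.3, "y": -19, "z": 76, "ax": 0, "ay": 0, "az": 0.2}, {"x": -1.3, "y": -19, "z": 76, "ax": 0, "ay": 0, "az": 0.2}, {"x": -1.3, "y": -19, "z": 76, "ax": 0, "ay": 0, "az": 0.2}]' --grip 1

```text
t: 5.95
ee_pos: [0.5085, -0.197, 0.0567]
orientation: [0.106, 0.802, 0.583, 0.077]
ft_force: [-0.1, -0.2, -0.6]
width: 0.0943
```

```bash
python3 - <<'E'
from h import *
s=state();print(s["ee_pos"],s["joint_pos"].round(3),s["t"],s["ft_force"].round(1))
C=np.array([.506,-.196,.061]);R=pick(-18,15);tgt(C+.008*R[:,2]+[0,0,.0],R)
ims=[grab_frame(n)[0] for n in("top","scene")]
cv2.imwrite("pics/g4.png",np.hstack([cv2.resize(ims[0][170:290,360:480],(400,400)),cv2.resize(ims[1][240:360,200:320],(400,400))]))
E
```

```text
[ 0.50847825 -0.19698695  0.05673753] [-0.244  0.475  0.669  2.157 -0.752  0.435  2.25 ] 5.95 [-0.1 -0.2 -0.6]
x y z [ 0.2 -1.5  3.2] ax ay az [ 0.06 -0.03 -0.  ]
```

View pics/g4.png

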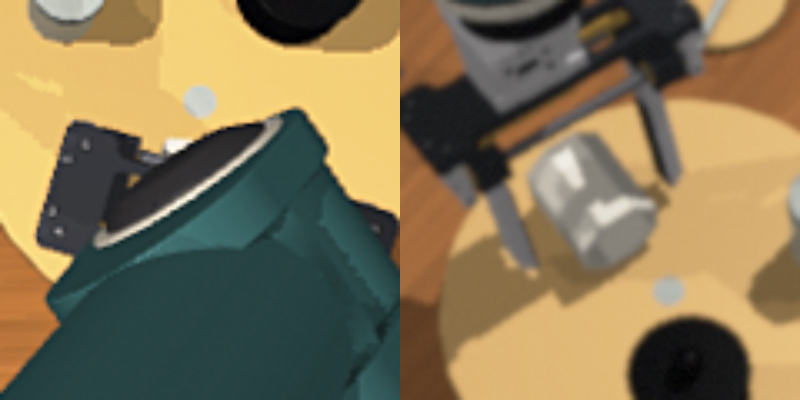

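The scene crop shows the fingers straddling the cup's sides symmetrically. Closing.

Emit:
carry_out --motion '[{"x": 0, "y": 0, "z": 2, "ax": 0, "ay": 0, "az": 0}, {"x": 0, "y": 0, "z": 2, "ax": 0, "ay": 0, "az": 0}, {"x": 0, "y": 0, "z": 2, "ax": 0, "ay": 0, "az": 0}, {"x": 0, "y": 0, "z": 2, "ax": 0, "ay": 0, "az": 0}, {"x": 0, "y": 0, "z": 2, "ax": 0, "ay": 0, "az": 0}, {"x": 0, "y": 0, "z": 2, "ax": 0, "ay": 0, "az": 0}, {"x": 0, "y": 0, "z": 2, "ax": 0, "ay": 0, "az": 0}, {"x": 0, "y": 0, "z": 2, "ax": 0, "ay": 0, "az": 0}]' --grip 0 --grip_force 30

```text
t: 6.85
ee_pos: [0.5091, -0.1966, 0.0544]
orientation: [0.106, 0.802, 0.583, 0.077]
ft_force: [-0.2, 0.5, 2.4]
width: 0.0517
```

```bash
python3 - <<'E'
from h import *
s=state();print(s["ee_pos"],s["width"],s["joint_pos"].round(3),s["t"],s["ft_force"].round(1)); tgt(s["ee_pos"]+[0,0.02,.20])
E
```

```text
[ 0.50907485 -0.19661599  0.05439936] 0.05174157528968534 [-0.239  0.479  0.661  2.157 -0.759  0.43   2.256] 6.85 [-0.2  0.5  2.4]
x y z [  19.1   46.  -194.7] ax ay az [0. 0. 0.]
```

Emit:
carry_out --motion '[{"x": 0, "y": 5, "z": -20, "ax": 0, "ay": 0, "az": 0}, {"x": 0, "y": 13, "z": -50, "ax": 0, "ay": 0, "az": 0}, {"x": 6, "y": 23, "z": -85, "ax": 0, "ay": 0, "az": 0}, {"x": 12, "y": 34, "z": -125, "ax": 0, "ay": 0, "az": 0}, {"x": 18, "y": 42, "z": -160, "ax": 0, "ay": 0, "az": 0}, {"x": 19, "y": 46, "z": -194, "ax": 0, "ay": 0, "az": 0}, {"x": 19, "y": 46, "z": -194, "ax": 0, "ay": 0, "az": 0}, {"x": 19, "y": 46, "z": -194, "ax": 0, "ay": 0, "az": 0}]'

```text
t: 7.65
ee_pos: [0.5094, -0.176, 0.2536]
orientation: [0.106, 0.801, 0.584, 0.078]
ft_force: [-0.9, 0.8, -2.5]
width: 0.0516
```

```bash
cat > plan.py <<'E'
from ik import *
from h import *
from scipy.interpolate import PchipInterpolator
def path(B,yaw,tilt,up):
    s=state();q0=s["joint_pos"];X0,R0=fk(q0,p,sg);print("now",s["ee_pos"],X0.round(4),q0.round(2),s["width"],s["t"],s["ft_force"].round(1))
    R=place(yaw,tilt); g,e,a=ik(B+.008*R[:,2]+[0,0,up],R,[-.85,.7,0,2.1,2.0,1.15,1.8],4); print("goal",g,e,a)
    for i in range(0,11):
        q=q0+(g-q0)*i/10;X,Rr=fk(q,p,sg)
        print(i,(R0.T@(X-X0)*1000).round(0),np.degrees(Rn.from_matrix(R0.T@Rr).as_rotvec()).round(1),X.round(3),"zdir",Rr[:,2].round(2))
E
python3 - <<'E'
from plan import *
path(np.array([.614,.308,.057]),-10,75,.15)
E
```

```text
now [ 0.50940455 -0.17595094  0.25363388] [ 0.5226 -0.1742  0.2518] [-0.78  0.14  1.15  2.01 -0.19  0.82  1.72] 0.05160489394233569 7.65 [-0.9  0.8 -2.5]
goal [-0.9   0.58 -0.03  2.12  1.9   1.14  2.01] 0.0 0.0
0 [0. 0. 0.] [0. 0. 0.] [ 0.523 -0.174  0.252] zdir [ 0.25 -0.08 -0.97]
1 [ 14. -27.  17.] [  5.5  -8.2 -17.4] [ 0.506 -0.154  0.228] zdir [ 0.13 -0.2  -0.97]
2 [ 23. -43.  27.] [ 10.3 -16.5 -34.8] [ 0.497 -0.142  0.215] zdir [ 0.06 -0.35 -0.93]
3 [ 34. -44.  31.] [ 14.2 -25.1 -52.1] [ 0.5   -0.131  0.21 ] zdir [ 0.05 -0.51 -0.86]
4 [ 53. -34.  31.] [ 17.1 -33.9 -69.3] [ 0.515 -0.116  0.213] zdir [ 0.11 -0.64 -0.76]
5 [ 87. -17.  30.] [ 18.6 -42.9 -86.3] [ 0.541 -0.088  0.218] zdir [ 0.22 -0.73 -0.65]
6 [139.   0.  30.] [  18.5  -52.3 -103. ] [ 0.573 -0.045  0.223] zdir [ 0.38 -0.75 -0.54]
7 [208.  11.  31.] [  16.3  -62.  -119.2] [0.605 0.018 0.225] zdir [ 0.55 -0.71 -0.44]
8 [293.   8.  33.] [  11.4  -71.9 -134.6] [0.628 0.1   0.222] zdir [ 0.72 -0.59 -0.36]
9 [389. -17.  35.] [   3.3  -82.  -148.9] [0.636 0.199 0.214] zdir [ 0.86 -0.4  -0.3 ]
10 [489. -66.  35.] [  8.4  86.2 150.9] [0.621 0.308 0.201] zdir [ 0.95 -0.17 -0.27]
```

Emit:
carry_out --motion '[{"x": 20, "y": 6, "z": -40, "ax": 0, "ay": 0, "az": 0}, {"x": 40, "y": 10, "z": -80, "ax": 0, "ay": 0, "az": 0}, {"x": 60, "y": 10, "z": -90, "ax": 0, "ay": 0, "az": 0}, {"x": 70, "y": 10, "z": -90, "ax": 0, "ay": 0, "az": 0}, {"x": 70, "y": 10, "z": -90, "ax": 0, "ay": 0, "az": 0}]'

```text
t: 8.15
ee_pos: [0.5174, -0.105, 0.3417]
orientation: [0.105, 0.801, 0.584, 0.076]
ft_force: [0.3, -0.1, -2.0]
width: 0.0517
```

```bash
python3 - <<'E'
import re
s=open('kin.py').read()
s=s.replace("[.321,.746,.535,.231])]","""[.321,.746,.535,.231]),
([-.267,-.036,.474,2.432,.324,.243,1.173],[.44433,-.14642,.16265],[.208,.783,.569,.145]),
([.001,.297,.421,2.302,-1.146,.19,2.758],[.49903,-.21124,.09201],[.189,.777,.582,.149]),
([-.433,.351,.878,2.12,-.535,.586,2.057],[.50732,-.19505,.13463],[.106,.801,.584,.077]),
([-.239,.479,.661,2.157,-.759,.43,2.256],[.50907,-.19662,.0544],[.106,.802,.583,.077]),
([-.78,.14,1.15,2.01,-.19,.82,1.72],[.5094,-.17595,.25363],[.106,.801,.584,.078])]""").replace(".reshape(6,3)",".reshape(6,3)").replace("[:18].reshape(6,3)","[:48].reshape(8,6)")
open('kin.py','w').write(s)
E
python3 kin.py; python3 - <<'E'
from plan import *
path(np.array([.614,.308,.057]),-10,75,.27)
E
```

```text
0.0006169653067960028 [ 2.999e-01  4.964e-01  4.734e-01  3.235e-01 -1.830e-02  3.125e+00
 -1.000e-03 -1.980e-02 -2.100e-03] [-1  1 -1  1 -1  1 -1]
[[-0.0018 -0.0101  0.0073  0.      0.      0.0017]
 [-0.0023 -0.0002  0.0024  0.0001 -0.0045  0.0011]
 [-0.008  -0.0011  0.0047  0.0011 -0.0137 -0.0056]
 [ 0.0024  0.0065  0.0033 -0.0011 -0.0091 -0.001 ]
 [ 0.0011  0.005  -0.0003  0.0002 -0.0093 -0.0009]
 [ 0.006  -0.0017 -0.0083 -0.0003 -0.0036  0.0017]
 [-0.0019  0.001  -0.0082 -0.0001 -0.0038  0.0003]
 [ 0.0148  0.0016 -0.0008  0.003  -0.005   0.0026]]
now [ 0.5173663  -0.10498678  0.34166155] [ 0.5218 -0.1018  0.3444] [-1.03 -0.09  1.1   1.9   0.17  1.03  1.26] 0.05171644212447242 8.15 [ 0.3 -0.1 -2. ]
goal [-0.88  0.35 -0.05  2.08  1.78  1.07  2.28] 0.0 0.0
0 [0. 0. 0.] [0. 0. 0.] [ 0.522 -0.102  0.344] zdir [ 0.24 -0.08 -0.97]
1 [ 8. -2.  6.] [ -0.9  -8.8 -16.9] [ 0.524 -0.094  0.338] zdir [ 0.23 -0.24 -0.94]
2 [20.  2.  9.] [ -1.3 -17.6 -33.9] [ 0.532 -0.084  0.336] zdir [ 0.25 -0.38 -0.89]
3 [39. 10.  8.] [ -1.5 -26.2 -50.9] [ 0.545 -0.069  0.339] zdir [ 0.3  -0.49 -0.82]
4 [66. 21.  6.] [ -1.5 -34.8 -67.8] [ 0.563 -0.046  0.344] zdir [ 0.37 -0.58 -0.73]
5 [104.  31.   3.] [ -1.4 -43.5 -84.6] [ 0.583 -0.012  0.349] zdir [ 0.47 -0.62 -0.63]
6 [152.  38.   1.] [  -1.6  -52.3 -101. ] [0.604 0.032 0.352] zdir [ 0.59 -0.62 -0.53]
7 [210.  37.   0.] [  -2.1  -61.4 -117.1] [0.62  0.087 0.352] zdir [ 0.7  -0.57 -0.44]
8 [275.  25.   2.] [  -3.3  -71.  -132.5] [0.63  0.153 0.348] zdir [ 0.81 -0.47 -0.36]
9 [346.   1.   5.] [  -5.6  -81.3 -147.1] [0.631 0.226 0.339] zdir [ 0.89 -0.34 -0.3 ]
10 [418. -37.   8.] [  8.9  87.3 151.1] [0.619 0.306 0.325] zdir [ 0.95 -0.17 -0.26]
```

Emit:
carry_out --motion '[{"x": 3, "y": -1, "z": 3, "ax": -0.4, "ay": -4, "az": -7}, {"x": 7, "y": -2, "z": 5, "ax": -0.8, "ay": -8, "az": -15}, {"x": 12, "y": 0, "z": 7, "ax": -1, "ay": -12, "az": -23}, {"x": 18, "y": 1, "z": 8, "ax": -1.2, "ay": -16, "az": -31}, {"x": 27, "y": 5, "z": 9, "ax": -1.3, "ay": -20, "az": -39}, {"x": 36, "y": 9, "z": 8, "ax": -1.5, "ay": -24, "az": -47}, {"x": 48, "y": 14, "z": 7, "ax": -1.5, "ay": -28, "az": -55}, {"x": 60, "y": 19, "z": 6, "ax": -1.5, "ay": -32, "az": -63}, {"x": 73, "y": 23, "z": 5, "ax": -1.5, "ay": -36, "az": -70}, {"x": 73, "y": 23, "z": 5, "ax": -1.5, "ay": -36, "az": -70}]'

```text
t: 9.15
ee_pos: [0.562, -0.0436, 0.3421]
orientation: [0.303, 0.308, 0.872, -0.229]
ft_force: [0.1, -0.2, -1.1]
width: 0.0521
```

```bash
python3 - <<'E'
from plan import *
path(np.array([.614,.308,.057]),-10,75,.25)
E
```

```text
now [ 0.561983   -0.04361648  0.34211323] [ 0.5616 -0.044   0.3427] [-1.21  0.11  0.89  1.99  0.81  1.03  1.71] 0.05210267237300241 9.15 [ 0.1 -0.2 -1.1]
goal [-0.88  0.39 -0.04  2.09  1.81  1.08  2.23] 0.0 0.0
0 [0. 0. 0.] [0. 0. 0.] [ 0.562 -0.044  0.343] zdir [ 0.38 -0.59 -0.71]
1 [-4. 19. -9.] [ 0.4 -5.4 -9.8] [ 0.574 -0.027  0.347] zdir [ 0.43 -0.63 -0.65]
2 [ -5.  42. -20.] [  0.9 -10.7 -19.6] [ 0.586 -0.005  0.351] zdir [ 0.5  -0.65 -0.58]
3 [ -4.  68. -32.] [  1.3 -16.  -29.3] [0.598 0.021 0.353] zdir [ 0.56 -0.64 -0.52]
4 [  1.  97. -45.] [  1.6 -21.3 -38.8] [0.61  0.051 0.352] zdir [ 0.63 -0.63 -0.46]
5 [ 10. 128. -59.] [  1.7 -26.7 -48.2] [0.62  0.085 0.35 ] zdir [ 0.7  -0.59 -0.4 ]
6 [ 23. 161. -75.] [  1.7 -32.2 -57.4] [0.628 0.122 0.345] zdir [ 0.77 -0.53 -0.36]
7 [ 42. 195. -93.] [  1.5 -37.8 -66.3] [0.633 0.164 0.337] zdir [ 0.83 -0.46 -0.32]
8 [  65.  228. -112.] [  1.  -43.6 -74.8] [0.634 0.208 0.328] zdir [ 0.88 -0.38 -0.29]
9 [  93.  261. -132.] [  0.3 -49.6 -82.9] [0.63  0.254 0.316] zdir [ 0.92 -0.28 -0.27]
10 [ 126.  291. -155.] [ -0.7 -56.  -90.5] [0.622 0.302 0.304] zdir [ 0.95 -0.18 -0.26]
```

Emit:
carry_out --motion '[{"x": -3, "y": 14, "z": -7, "ax": 0.3, "ay": -4, "az": -7.3}, {"x": -5, "y": 30, "z": -14, "ax": 0.6, "ay": -8, "az": -14.7}, {"x": -5, "y": 48, "z": -23, "ax": 1, "ay": -12, "az": -22}, {"x": -4, "y": 68, "z": -32, "ax": 1.3, "ay": -16, "az": -29.3}, {"x": 0, "y": 90, "z": -42, "ax": 1.5, "ay": -20, "az": -36.4}, {"x": 5, "y": 112, "z": -52, "ax": 1.6, "ay": -24, "az": -43.5}, {"x": 13, "y": 136, "z": -63, "ax": 1.7, "ay": -28, "az": -50.5}, {"x": 23, "y": 161, "z": -75, "ax": 1.7, "ay": -32.2, "az": -57.4}, {"x": 37, "y": 187, "z": -88, "ax": 1.5, "ay": -36.5, "az": -64}, {"x": 42, "y": 195, "z": -93, "ax": 1.5, "ay": -37.8, "az": -66.3}]'

```text
t: 10.15
ee_pos: [0.6328, 0.1641, 0.3406]
orientation: [0.379, -0.29, 0.756, -0.448]
ft_force: [0.0, 0.2, -1.3]
width: 0.0514
```

```bash
python3 - <<'E'
from plan import *
path(np.array([.614,.308,.057]),-10,75,.18)
R=place(-10,75);tgt(np.array([.614,.308,.057+.18])+.008*R[:,2],R)
E
```

```text
now [0.63277668 0.16414427 0.3406477 ] [0.6329 0.1584 0.3404] [-1.39  0.36  0.74  2.08  1.42  0.91  2.09] 0.0514444471807707 10.15 [ 0.   0.2 -1.3]
goal [-0.89  0.52 -0.03  2.1   1.89  1.11  2.06] 0.0 0.0
0 [0. 0. 0.] [0. 0. 0.] [0.633 0.158 0.34 ] zdir [ 0.82 -0.47 -0.31]
1 [-8. 13. -2.] [ 0.6 -1.5 -3.2] [0.635 0.171 0.332] zdir [ 0.84 -0.46 -0.29]
2 [-16.  27.  -4.] [ 1.  -3.2 -6.2] [0.636 0.184 0.322] zdir [ 0.86 -0.43 -0.28]
3 [-25.  42.  -7.] [ 1.4 -4.9 -9. ] [0.637 0.198 0.312] zdir [ 0.87 -0.41 -0.27]
4 [-33.  57. -10.] [  1.5  -6.7 -11.7] [0.637 0.212 0.302] zdir [ 0.89 -0.38 -0.26]
5 [-41.  73. -14.] [  1.6  -8.7 -14.2] [0.637 0.227 0.291] zdir [ 0.9  -0.35 -0.25]
6 [-49.  90. -19.] [  1.5 -10.7 -16.5] [0.636 0.243 0.28 ] zdir [ 0.91 -0.32 -0.25]
7 [-57. 107. -24.] [  1.2 -12.8 -18.6] [0.634 0.258 0.269] zdir [ 0.93 -0.28 -0.25]
8 [-65. 123. -30.] [  0.9 -15.  -20.4] [0.632 0.275 0.258] zdir [ 0.94 -0.25 -0.25]
9 [-73. 140. -38.] [  0.5 -17.3 -21.9] [0.628 0.291 0.248] zdir [ 0.94 -0.21 -0.25]
10 [-81. 156. -46.] [ -0.1 -19.6 -23.2] [0.624 0.308 0.238] zdir [ 0.95 -0.16 -0.26]
x y z [-71.7 157.3 -41.7] ax ay az [  0.05 -18.43 -24.43]
```

Directly to the pre-place pose.

Emit:
carry_out --motion '[{"x": -14, "y": 25, "z": -4, "ax": 1, "ay": -3, "az": -6}, {"x": -30, "y": 55, "z": -9, "ax": 1.4, "ay": -6.5, "az": -11}, {"x": -46, "y": 88, "z": -18, "ax": 1.4, "ay": -10, "az": -16}, {"x": -60, "y": 121, "z": -28, "ax": 1, "ay": -14, "az": -20}, {"x": -72, "y": 157, "z": -42, "ax": 0, "ay": -18.4, "az": -24.4}, {"x": -72, "y": 157, "z": -42, "ax": 0, "ay": -18.4, "az": -24.4}, {"x": -72, "y": 157, "z": -42, "ax": 0, "ay": -18.4, "az": -24.4}]'

```text
t: 10.85
ee_pos: [0.6232, 0.3054, 0.2386]
orientation: [0.392, -0.506, 0.61, -0.467]
ft_force: [0.3, -1.1, -0.2]
width: 0.0517
```

```bash
python3 - <<'E'
from h import *
s=state();print(s["ee_pos"],s["joint_pos"].round(3),s["width"],s["t"],s["ft_force"].round(1))
R=place(-10,75);tgt(np.array([.614,.308,.057+.18])+.008*R[:,2],R)
o=[]
for n in("top","scene"):
    im,d,P=cloud(n); np.savez(n+"1.npz",im=im,P=P); o.append(im)
cv2.imwrite("pics/p5.png",np.hstack([cv2.resize(o[0][90:290,60:260],(400,400)),cv2.resize(o[1][60:260,330:530],(400,400))]))
E
```

```text
[0.62315151 0.30537927 0.23864102] [-1.438  0.605  0.64   2.127  1.779  0.811  1.965] 0.051658672612253896 10.85 [ 0.3 -1.1 -0.2]
x y z [-1.   4.  -0.7] ax ay az [-0.14 -0.28 -0.48]
```

View pics/p5.png

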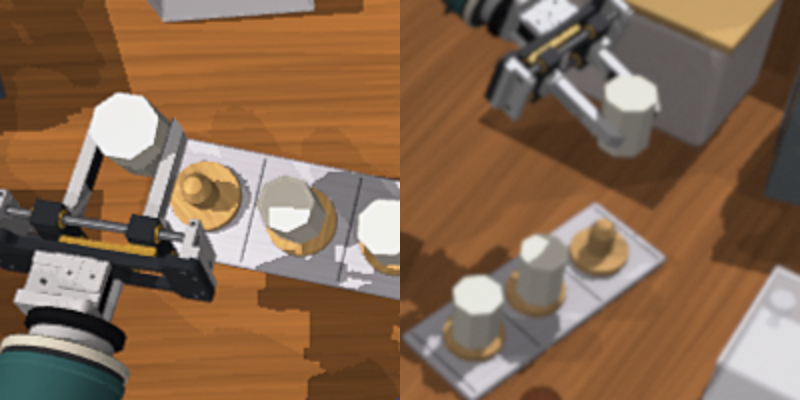

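The cup is held base up and mouth down, at (124,153) in the top view, beside and above the bare peg at (163,187). I'll measure its base face for tilt and offset.

```bash
cat > chk.py <<'E'
from h import *
def base(n,box,lo,hi,D=None):
    im,P=D if D else cloud(n)[::2]
    x0,y0,x1,y1=box;Q=P[y0:y1,x0:x1].reshape(-1,3);c=im[y0:y1,x0:x1].reshape(-1,3).astype(int)
    w=(c.max(1)-c.min(1)<35)&(c.max(1)>120)&(Q[:,2]>lo)&(Q[:,2]<hi);Q=Q[w]
    z0=np.percentile(Q[:,2],95); T=Q[Q[:,2]>z0-.012]
    for _ in range(4):
        A=np.c_[T[:,:2]-T[:,:2].mean(0),np.ones(len(T))];k=np.linalg.lstsq(A,T[:,2],rcond=None)[0];r=T[:,2]-A@k;T=T[abs(r)<.003]
    mr=cv2.minEnclosingCircle((T[:,:2]*1000).astype(np.float32))
    print(n,len(T),"mean",T.mean(0).round(4),"circ",np.round(mr[0],1),round(mr[1],1),"rect",cv2.minAreaRect((T[:,:2]*1000).astype(np.float32)),"tilt deg about(dz/dx,dz/dy)",np.degrees(np.arctan(k[:2])).round(2))
E
python3 - <<'E'
from chk import *
for n,b in(("top",(100,130,160,185)),("scene",(425,90,470,145))):
    D=np.load(n+"1.npz");base(n,b,.2,.33,(D["im"],D["P"]))
s=state();q=s["orientation"];R=Rn.from_quat([q[1],q[2],q[3],q[0]]).as_matrix();print("grasp pt",s["ee_pos"]-.008*R[:,2])
E
```

```text
top 806 mean [0.6152 0.3042 0.2747] circ [615.3 304. ] 28.2 rect ((615.0829467773438, 304.2686462402344), (53.020591735839844, 52.29915237426758), 78.59636688232422) tilt deg about(dz/dx,dz/dy) [ 0.15 -0.17]
scene 346 mean [0.6187 0.3061 0.2767] circ [617.2 306.9] 29.8 rect ((617.1883544921875, 306.2551574707031), (51.80679702758789, 56.96001434326172), 33.18217086791992) tilt deg about(dz/dx,dz/dy) [1.   0.15]
grasp pt [0.61574906 0.3072101  0.24162312]
```

```bash
python3 - <<'E'
from h import *
s=state();R=place(-10,75);tgt(s["ee_pos"]+[-.001,.0043,-.11],R)
E
```

```text
x y z [ -3.1 106.8  26.5] ax ay az [-0.17 -0.22 -0.58]
```

Emit:
carry_out --motion '[{"x": -3, "y": 25, "z": 6, "ax": 0, "ay": -0.2, "az": -0.5}, {"x": -3, "y": 55, "z": 13, "ax": 0, "ay": -0.2, "az": -0.5}, {"x": -3, "y": 85, "z": 21, "ax": -0.1, "ay": -0.2, "az": -0.5}, {"x": -3, "y": 107, "z": 26.5, "ax": -0.2, "ay": -0.2, "az": -0.6}, {"x": -3, "y": 107, "z": 26.5, "ax": -0.2, "ay": -0.2, "az": -0.6}, {"x": -3, "y": 107, "z": 26.5, "ax": -0.2, "ay": -0.2, "az": -0.6}]'

```text
t: 11.55
ee_pos: [0.622, 0.3113, 0.1298]
orientation: [0.391, -0.511, 0.607, -0.466]
ft_force: [-0.3, 0.2, -1.9]
width: 0.0515
```

```bash
python3 - <<'E'
from chk import *
s=state();print(s["ee_pos"],s["joint_pos"].round(3),s["width"],s["t"],s["ft_force"].round(1));tgt([0,0,0],place(-10,75))
o=[]
for n,b,pb in(("top",(115,140,180,205),None),("scene",(405,100,465,185),(400,150,460,215))):
    im,d,P=cloud(n);base(n,b,.12,.25,(im,P));o.append(im)
    # neighbour tumblers, same camera, for reference height
cv2.imwrite("pics/p6.png",np.hstack([cv2.resize(o[0][120:240,90:210],(400,400)),cv2.resize(o[1][100:220,370:490],(400,400))]))
D=np.load("scene1.npz");P,im=D["P"],D["im"]
Q=P[160:210,405:460].reshape(-1,3);c=im[160:210,405:460].reshape(-1,3).astype(int);wood=(c[:,2]-c[:,0]>40)
f=Q[wood&(abs(Q[:,2]-.024)<.004)&(np.hypot(Q[:,0]-.615,Q[:,1]-.306)<.045)];print("scene foot",len(f),cv2.minEnclosingCircle((f[:,:2]*1000).astype(np.float32)))
k=Q[wood&(Q[:,2]>.06)&(np.hypot(Q[:,0]-.615,Q[:,1]-.306)<.045)];print("scene peg top",len(k),k.mean(0),cv2.minEnclosingCircle((k[:,:2]*1000).astype(np.float32)))
E
```

```text
[0.62198084 0.31128634 0.12975975] [-1.38   0.842  0.554  2.109  1.861  0.84   1.701] 0.051524452057601006 11.55 [-0.3  0.2 -1.9]
x y z [ 413.   270.8 -506.7] ax ay az [0.01 0.12 0.12]
top 581 mean [0.6145 0.3099 0.1657] circ [597.3 323.1] 47.4 rect ((603.6756591796875, 325.7672119140625), (52.37363052368164, 89.37063598632812), 34.9552001953125) tilt deg about(dz/dx,dz/dy) [ 1.74 -1.  ]
scene 58 mean [0.5158 0.3682 0.1873] circ [533.2 373.5] 40.1 rect ((525.5717163085938, 380.50250244140625), (79.97628021240234, 27.822525024414062), 47.94778060913086) tilt deg about(dz/dx,dz/dy) [ 4.23 -3.09]
scene foot 332 ((617.8372192382812, 310.59368896484375), 36.25680160522461)
scene peg top 85 [0.61800367 0.30701643 0.06660211] ((617.3781127929688, 306.8334655761719), 13.084060668945312)
```

View pics/p6.png

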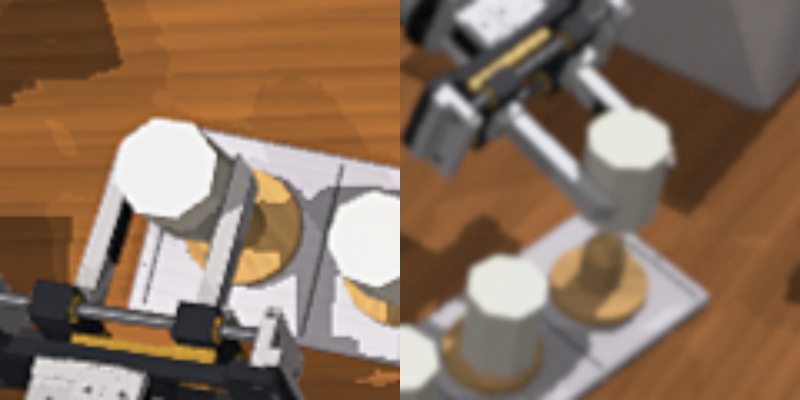

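The right crop shows the cup directly above the bare peg and the fingers clear of the neighbour. The base was level, and the offset is about 1.5 mm against 6 mm clearance. Descending.

```bash
python3 - <<'E'
from h import *
s=state();R=place(-10,75);tgt(s["ee_pos"]+[.0005,-.0015,-.04],R);tgt(s["ee_pos"]+[.0005,-.0015,-.073],R)
E
```

```text
x y z [ 1.4 38.4 11.1] ax ay az [0.01 0.19 0.04]
x y z [ 1.4 70.3 19.6] ax ay az [0.01 0.19 0.04]
```

Emit:
carry_out --motion '[{"x": 1.4, "y": 14, "z": 4, "ax": 0, "ay": 0, "az": 0}, {"x": 1.4, "y": 26, "z": 7.5, "ax": 0, "ay": 0, "az": 0}, {"x": 1.4, "y": 38, "z": 11, "ax": 0, "ay": 0, "az": 0}, {"x": 1.4, "y": 49, "z": 14, "ax": 0, "ay": 0, "az": 0}, {"x": 1.4, "y": 59, "z": 16.6, "ax": 0, "ay": 0, "az": 0}, {"x": 1.4, "y": 65, "z": 18.2, "ax": 0, "ay": 0, "az": 0}, {"x": 1.4, "y": 70, "z": 19.6, "ax": 0, "ay": 0, "az": 0}, {"x": 1.4, "y": 70, "z": 19.6, "ax": 0, "ay": 0, "az": 0}, {"x": 1.4, "y": 70, "z": 19.6, "ax": 0, "ay": 0, "az": 0}]'

```text
t: 12.55
ee_pos: [0.6218, 0.3104, 0.056]
orientation: [0.391, -0.512, 0.606, -0.466]
ft_force: [-1.0, -0.1, -1.6]
width: 0.0521
```

```bash
python3 - <<'E'
from chk import *
s=state();print(s["ee_pos"],s["joint_pos"].round(3),s["width"],s["t"],s["ft_force"].round(1));tgt(s["ee_pos"]+[0,0,-.01],place(-10,75))
o=[]
for n,b,nb in(("top",(120,150,190,200),(188,170,225,205)),("scene",(410,130,460,190),(388,172,416,200))):
    im,d,P=cloud(n);base(n,b,.07,.115,(im,P));base(n,nb,.07,.115,(im,P));o.append(im)
cv2.imwrite("pics/p7.png",np.hstack([cv2.resize(o[0][120:240,90:210],(400,400)),cv2.resize(o[1][100:220,370:490],(400,400))]))
E
```

```text
[0.62178523 0.31044928 0.05595457] [-1.344  1.     0.497  2.071  1.891  0.876  1.559] 0.05213448957696841 12.55 [-1.  -0.1 -1.6]
x y z [-0.   9.7  2.6] ax ay az [0.07 0.22 0.17]
top 519 mean [0.6133 0.3087 0.0922] circ [605.7 285.9] 52.3 rect ((612.8096313476562, 286.58892822265625), (100.06781005859375, 52.71166229248047), 86.02515411376953) tilt deg about(dz/dx,dz/dy) [ 0.43 -0.53]
top 512 mean [0.5897 0.2128 0.0896] circ [588.9 212.8] 27.6 rect ((589.1233520507812, 212.8888397216797), (51.95279312133789, 51.78847122192383), 25.84423828125) tilt deg about(dz/dx,dz/dy) [-0.05  0.2 ]
scene 294 mean [0.6135 0.3043 0.0938] circ [581.9 293. ] 81.8 rect ((608.9424438476562, 304.2801208496094), (69.28997039794922, 163.49090576171875), 22.599374771118164) tilt deg about(dz/dx,dz/dy) [1.72 1.06]
scene 295 mean [0.5919 0.2153 0.091 ] circ [590.6 215.1] 29.1 rect ((591.255615234375, 216.48773193359375), (51.463043212890625, 55.67063522338867), 26.551090240478516) tilt deg about(dz/dx,dz/dy) [-1.18  0.61]
```

View pics/p7.png

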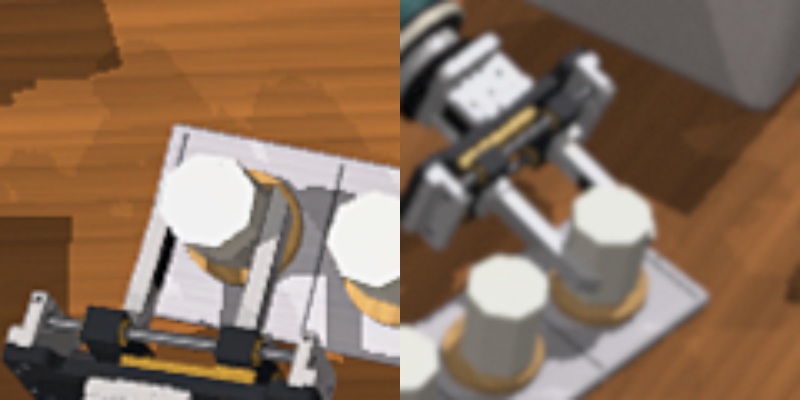

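The cup is over the peg, its base about 2.6 mm above the neighbour's and level. I'll ease it down to contact.

Emit:
carry_out --motion '[{"x": 0, "y": 1, "z": 0.3, "ax": 0, "ay": 0, "az": 0}, {"x": 0, "y": 1.7, "z": 0.5, "ax": 0, "ay": 0, "az": 0}, {"x": 0, "y": 2.3, "z": 0.6, "ax": 0, "ay": 0, "az": 0}, {"x": 0, "y": 2.3, "z": 0.6, "ax": 0, "ay": 0, "az": 0}]'

```text
t: 13.05
ee_pos: [0.6217, 0.3105, 0.0536]
orientation: [0.392, -0.512, 0.606, -0.466]
ft_force: [-2.4, 0.6, 1.8]
width: 0.052
```

Emit:
carry_out --motion '[{"x": 0, "y": 0, "z": 0, "ax": 0, "ay": 0, "az": 0}, {"x": 0, "y": 0, "z": 0, "ax": 0, "ay": 0, "az": 0}, {"x": 0, "y": 0, "z": 0, "ax": 0, "ay": 0, "az": 0}, {"x": 0, "y": 0, "z": 0, "ax": 0, "ay": 0, "az": 0}, {"x": 0, "y": 0, "z": 0, "ax": 0, "ay": 0, "az": 0}]' --grip 0.76

```text
t: 13.55
ee_pos: [0.6217, 0.3105, 0.0533]
orientation: [0.391, -0.512, 0.607, -0.466]
ft_force: [1.8, -0.2, 0.5]
width: 0.0716
```

```bash
python3 - <<'E'
from chk import *
s=state();print(s["ee_pos"],s["width"],s["t"],s["ft_force"].round(1))
im,d,P=cloud("top");base("top",(125,155,172,192),.07,.115,(im,P))
o=grab_frame("scene")[0]
cv2.imwrite("pics/p8.png",np.hstack([cv2.resize(im[120:240,90:210],(400,400)),cv2.resize(o[100:220,370:490],(400,400))]))
E
```

```text
[0.62165976 0.31050638 0.05334379] 0.07156010732966689 13.55 [ 1.8 -0.2  0.5]
top 503 mean [0.6152 0.3092 0.0897] circ [613.4 309.8] 28.1 rect ((616.1629028320312, 309.41351318359375), (52.97677993774414, 47.785850524902344), 88.66376495361328) tilt deg about(dz/dx,dz/dy) [-0.38 -1.18]
```

View pics/p8.png

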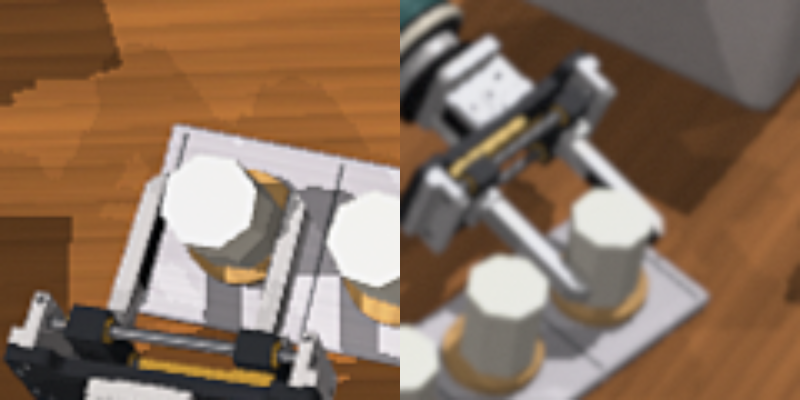

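Emit:
carry_out --motion '[{"x": 0, "y": 0, "z": -12, "ax": 0, "ay": 0, "az": 0}, {"x": 0, "y": 0, "z": -28, "ax": 0, "ay": 0, "az": 0}, {"x": 0, "y": 0, "z": -45, "ax": 0, "ay": 0, "az": 0}, {"x": 0, "y": 0, "z": -60, "ax": 0, "ay": 0, "az": 0}, {"x": 0, "y": 0, "z": -75, "ax": 0, "ay": 0, "az": 0}, {"x": 0, "y": 0, "z": -80, "ax": 0, "ay": 0, "az": 0}, {"x": 0, "y": -20, "z": -90, "ax": 0, "ay": 0, "az": 0}, {"x": 0, "y": -60, "z": -100, "ax": 0, "ay": 0, "az": 0}, {"x": 0, "y": -100, "z": -110, "ax": 0, "ay": 0, "az": 0}, {"x": 0, "y": -100, "z": -110, "ax": 0, "ay": 0, "az": 0}]'

```text
t: 14.65
ee_pos: [0.5434, 0.3244, 0.1829]
orientation: [0.393, -0.51, 0.608, -0.465]
ft_force: [-0.0, -0.4, -1.1]
width: 0.0714
```

```bash
python3 - <<'E'
from chk import *
s=state();print(s["ee_pos"],s["width"],s["t"],s["ft_force"].round(1),s["joint_pos"].round(2))
for n,b in(("top",(125,155,172,192)),("scene",(418,145,448,175))):
    im,d,P=cloud(n);base(n,b,.07,.115,(im,P))
    cv2.imwrite(f"pics/f_{n}.png",im)
cv2.imwrite("pics/f.png",cv2.resize(cv2.imread("pics/f_scene.png"),(640,480)))
cv2.imwrite("pics/ft.png",cv2.imread("pics/f_top.png")[80:340])
E
```

```text
[0.54337943 0.32440114 0.18291278] 0.07138001344842465 14.65 [-0.  -0.4 -1.1] [-1.53  0.67  0.53  2.21  1.69  0.93  1.85]
top 499 mean [0.6152 0.309  0.0898] circ [613.9 309.1] 27.5 rect ((616.3760986328125, 308.9100341796875), (52.24583435058594, 47.927520751953125), 87.8899154663086) tilt deg about(dz/dx,dz/dy) [-0.61 -0.44]
scene 274 mean [0.6166 0.3112 0.0913] circ [616.8 310.9] 28.8 rect ((616.6320190429688, 310.79327392578125), (51.984004974365234, 55.1630859375), 27.006391525268555) tilt deg about(dz/dx,dz/dy) [0.99 0.07]
```

View pics/f.png

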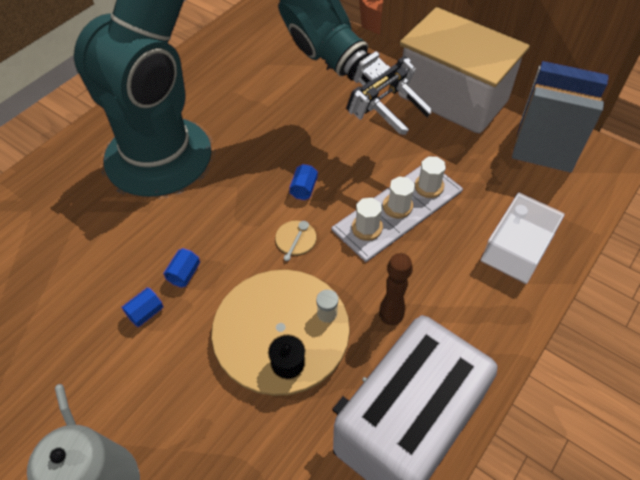

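The scene picture shows all three cups on their pegs, with the placed one at (431,175). The jam pot and sugar jar are standing on the turntable, everything else is where it was, and the arm is clear. Handing in.

```bash
python3 -c "
from h import *
print(close_job())"
```

```text
the job is handed in; nothing more can be done
None
```

The tumbler is now mouth down over the free peg with its rim on the foot. I let go, backed the arm clear and handed the job in; the last clock reading was about 14.7 s of the 43 s allowed. No verdict was reported.

**How it was done:** I gripped the cup across its side flats with 30 N and lifted it straight off the turntable. I turned it mouth down on the way over, lowered it onto the peg until it touched, and released it. It never slipped in the jaws: the opening stayed at about 52 mm throughout.

**Last checks:**
- **Height:** the cup's base is 89.8 mm up in the top camera and 91.3 mm in the scene camera, against 90 mm expected. The neighbouring cup read 89.6 mm and 91.0 mm in the same cameras.
- **Centring:** the cup is within about 1–2 mm of the peg in both views.
- **Tilt:** readings were about 1° or less in both cameras, which is within their noise.
- **Rest of the scene:** the last scene picture shows the jam pot and sugar jar standing on the turntable and everything else where it was.

**What went wrong on the way:**
- **Pick tilt:** the first two pick angles (45° and 30°) ran the elbow and then the wrist against their limits, so I picked with the tool tilted 15° instead. The cup and turntable showed no sign of being touched in those tries.
- **Last picture:** the final top view could not be shown because the picture limit was reached; its measurements were still taken.

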